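Let the waiting vial into the lever-lid waste bin

ROBOT

A 6-joint arm with a two-finger parallel gripper is mounted at the origin on the work surface. World frame = base frame: x ahead of the robot, y to its left, z up, the work surface at z = 0. Lengths are in m, angles in rad, forces in N, time in s.
With the tool pointing down it reaches from about 0.375 to 0.9 m from the base axis. Payload 3.1 kg.
Tool frame: the origin (TCP) lies midway between the tips of the shut fingers; the grasp point (between the pads) lies 19 mm behind it; z points along the fingers, y is the line along which they close (so a half turn about z gives the same grasp; the last joint's range is limited). The gripper opens to 85 mm and grips with 20 to 120 N. Pads are 22 mm wide; open, the fingers measure 114 mm over their backs; the gripper's body (76 mm by 85 mm) begins 54 mm behind the grasp point. The pads swing forward as they close: fully open they stand 13 mm farther back than shut.
Start: joints at [-1.452, 0.527, 1.433, -0, 1.181, -0.178], TCP at [0.183, -0.597, 0.231] pointing down, gripper open.
Joint ranges: [-3.08, 3.08], [-0.75, 2.2], [0.22, 2.44], [-1.43, 4.57], [0, 2.65], [-2.85, 2.85]. Speed limits (rad/s): [2.79, 2.79, 3.14, 3.14, 3.14, 3.14].

INTERFACE

Orientations are given as a unit quaternion [w, x, y, z].
In Python, from station import robot, kinematics, get_image, search_frame gives the robot as it stands. Calls block until the motion is done:
- robot.goto(position, orientation): joint-space move of the TCP to a pose.
- robot.move_l(position, attitude=None, v=0.15, f_stop=None): straight line of the TCP; attitude=None keeps the orientation; v is the mean speed in m/s. With f_stop (N) it stops when the force on the tool has changed by that much, and returns True; else False.
- robot.move_j(angles): joint-space move.
- robot.set_gripper(opening, grasp_force=None): opening from 0.0 (shut) to 1.0 (fully open); grasp_force is the grip in N (None keeps the last); returns when the fingers have stopped.
- robot.pause(seconds).
- kinematics.solve_ik(position, orientation): joint angles nearest the present ones, or None.
- robot.read_state(): the state.
- get_image(name): name is "scene" or "top"; returns a dict with "pixels" (420x560x3 uint8, red, green, blue), "camera_matrix" (3x3 intrinsics, pixels), "world_from_camera" (4x4, takes a point from camera to world coordinates). Camera axes: x right, y up, looking along -z (the intrinsics and any distortion apply to the point x, -y, -z); pixel columns grow to the right and rows downward; lengths in m; the calibration is good to about 2 mm. A picture is of the moment at which its call begins. There is no depth.
A pose or a line that the arm cannot do raises robot.PlanningError and nothing moves.
- robot.job_done(): hands the job in; it is judged then, once.
Trained networks look in a picture, given as the dict that the camera call returned (one of the last four; its "shot" number tells which), for a name from the list of things; names that differ only in an ending like _2 or _b are one class to them, and where a whole thing is asked for, a point or a joint stands for the part that bears it (a point fixed in the world has none). Each returns a list of dicts, best first, with "conf" (0 to 1); they miss things now and then, are a little off and sometimes report something else, mostly with a low value. They report only what shows in the picture. A call takes as long as a camera call. They do not tell look-alikes from the thing itself.
- search_frame(picture, label): "position" ([column, row] in pixels, amid what is visible of it).
The state is a dict: "clock": time; "joints": joint angles; "dq": joint speeds; "joint_torque": joint torques, N m; "tool_pos": TCP position; "eef_rot": TCP orientation; "ft_force": force on the tool from outside, world axes, zero at the start; "moment": the same for the moment, N m; "opening": opening from 0.0 (shut) to 1.0 (fully open); "gripper_force": force on a finger pad.
Only numpy, scipy, OpenCV 4.12 (cv2) and the standard library are available. Lean on these libraries where they do the work, as an engineer would, in place of code of your own. Each camera call takes 0.05 s, during which the arm holds its last target. There are 200 camera calls.

TASK

With the fingertips, press the red paddle of the grey vial-waste bin all the way down, so that its green lid stands wide open and the amber vial waiting on the chute rolls into the bin. Then ease the paddle back up so that the lid comes down gently without slamming, and leave it fully shut with your hand clear. Do not touch the vial or the lid, and leave the glassware and tools standing round the bin where they are.

Things in the scene. Friction and masses are not known exactly. Their poses are not given: they have to be found in the camera images.
- bin: Grey vial-waste bin fixed to the bench, 170 (x) x 150 (y) x 130 mm high; origin at the centre of its underside; -x side is the front (paddle side), z up. An aluminium chute stands out of its +y side (x -76 to +6, y to +150 mm, up to 180 mm high). A green lid covers the rim (top 154 mm high), hinged along the back (x = +85 mm). Rod linkage along its -y side (y = -86 mm).
- paddle_top (a point): Centre of the top of the red paddle, a plate 44 (bin x) by 46 mm (bin y), 8 mm thick, in front of the bin; moves with it. Turns about an axis along bin y 118 mm behind it, 62 mm above the bench: the point sinks some 43 mm, from 87 to 45 mm high, almost straight down (under 5 mm fore and aft). 2 to 5 N pressed here moves it; the lid's weight brings it back up after a rising finger.
- paddle (a joint): Turn of the red paddle: 0 = up (lid shut), 0.36 rad = pressed down onto its firm stop (lid wide open).
- lid (a joint): Opening angle of the green lid: 0 = shut, 1.2 rad = wide open at the paddle's stop. A rod links it to the paddle: about 1 rad for each 36 mm of paddle travel. Let go while open, the lid falls and slams; easing the paddle up evenly over 2 s or longer is gentle. Coming down faster than 2.5 rad/s in its last 0.25 rad is a slam.
- vial: Amber glass vial with a blue cap, 55 mm long, 20 mm across, 20 g, origin at its centre, lying along bin x on the chute and resting against the edge of the shut lid (centre about 144 mm above the bench). Once the lid has risen past it, it rolls by itself over the rim into the bin, within about a second.
- bottle_a: Bystander: clear glass jar with a blue cap, 68 mm across, 125 mm high, to the right of the bin; origin under its centre.
- bottle_b: Bystander: clear glass jar with a blue cap and a paper label, 68 mm across, 125 mm high; origin under its centre.
- beaker: Bystander: steel beaker, 70 mm across, 88 mm high, in front of the bin to the left of the paddle; origin under its centre.
- stopper: Bystander: dark rubber stopper, up to 40 mm across, 32 mm high, near the beaker; origin under its centre.
- spoon: Bystander: steel lab spoon 170 mm long lying to the right of the paddle, low on the bench; its length along its own x.
- tipbox: Bystander: green pipette-tip box with a clear cover, 120 x 85 x 66 mm high; origin under its centre.
Mind the look-alikes: they are no part of the job. Of the things that look like the vial, the smaller one is meant.

How it is judged:
By the outcome, as a careful person would: the job done as asked, in the order asked, and still so for the second after the job is handed in, with the robot touching nothing.
It also fails if it takes over 42 s, if anything falls off the work surface, if the arm or the gripper's body presses on something with over 40 N, if the wrist force passes 120 N, or if a joint passes its speed limit or range.

## Working session

There is one attempt and no reset: what is moved stays moved. The work goes in short steps, each a Python script; the robot and the scene stay as the last script left them, time stands still between calls to the robot, and variables do not carry over. Pictures are saved under pics/ and viewed, at most 10 in all, crops included, and the job is handed in when it is done.

```bash
mkdir -p pics; python3 - <<'E'
from station import *
import cv2,numpy as np
for n in("scene","top"):
    p=get_image(n); cv2.imwrite(f"pics/{n}0.png",p["pixels"][:,:,::-1])
    print(n,np.round(p["camera_matrix"],1).tolist(),np.round(p["world_from_camera"],3).tolist(),[k for k in p])
    for l in("bin","paddle_top","vial","bottle_a","beaker","stopper","spoon","tipbox"):
        print(l,[(np.round(d["position"]).tolist(),round(d["conf"],2)) for d in search_frame(p,l)][:4])
print(robot.read_state()["clock"])
E
```

```text
scene [[500.3, 0.0, 278.9], [0.0, 500.3, 209.3], [0.0, 0.0, 1.0]] [[-0.088, -0.661, 0.745, 1.782], [0.996, -0.062, 0.062, 0.094], [0.006, 0.748, 0.664, 1.158], [0.0, 0.0, 0.0, 1.0]] ['pixels', 'camera_matrix', 'world_from_camera', 'shot']
bin [([324.0, 228.0], 0.68)]
paddle_top [([328.0, 188.0], 0.54)]
vial [([428.0, 268.0], 0.67), ([358.0, 215.0], 0.39)]
bottle_a [([272.0, 222.0], 0.94), ([120.0, 202.0], 0.69)]
beaker [([382.0, 223.0], 0.91), ([330.0, 188.0], 0.33)]
stopper []
spoon [([295.0, 196.0], 0.73)]
tipbox [([424.0, 216.0], 0.77)]
top [[536.9, 0.0, 281.2], [0.0, 536.9, 203.9], [0.0, 0.0, 1.0]] [[-0.037, 0.971, -0.237, 0.282], [-0.999, -0.035, 0.012, 0.0], [0.003, 0.237, 0.972, 1.522], [0.0, 0.0, 0.0, 1.0]] ['pixels', 'camera_matrix', 'world_from_camera', 'shot']
bin [([218.0, 196.0], 0.96)]
paddle_top [([226.0, 254.0], 0.74)]
vial [([111.0, 185.0], 0.83), ([216.0, 195.0], 0.58), ([187.0, 192.0], 0.42)]
bottle_a [([288.0, 221.0], 0.97), ([471.0, 229.0], 0.83)]
beaker [([160.0, 232.0], 0.96)]
stopper [([147.0, 258.0], 0.51)]
spoon [([261.0, 279.0], 0.83)]
tipbox [([105.0, 260.0], 0.91)]
0.9
```

```bash
python3 - <<'E'
import cv2
a=cv2.imread("pics/top0.png");cv2.imwrite("pics/topc.png",cv2.resize(a[130:310,80:330],None,fx=3.2,fy=3.2,interpolation=cv2.INTER_CUBIC))
a=cv2.imread("pics/scene0.png");cv2.imwrite("pics/scc.png",cv2.resize(a[130:310,230:480],None,fx=3.2,fy=3.2,interpolation=cv2.INTER_CUBIC))
E
```

```text
(no output)
```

View pics/topc.png

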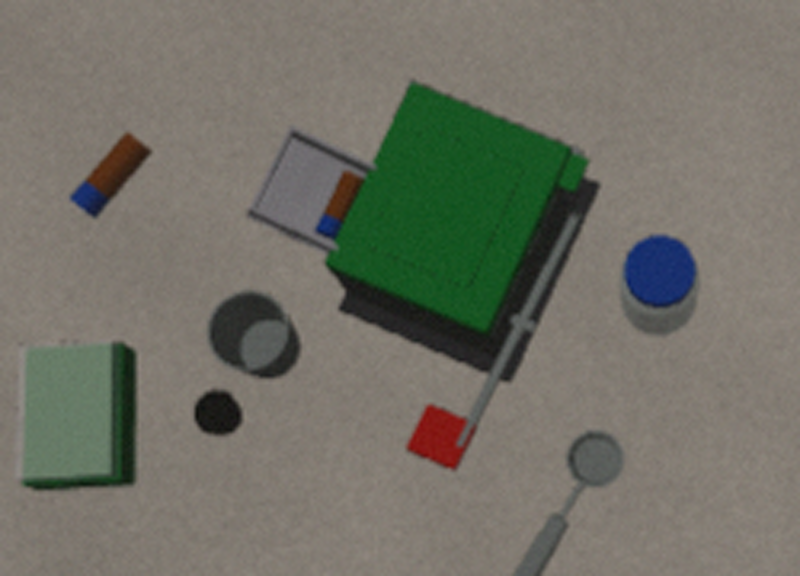

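View pics/scc.png

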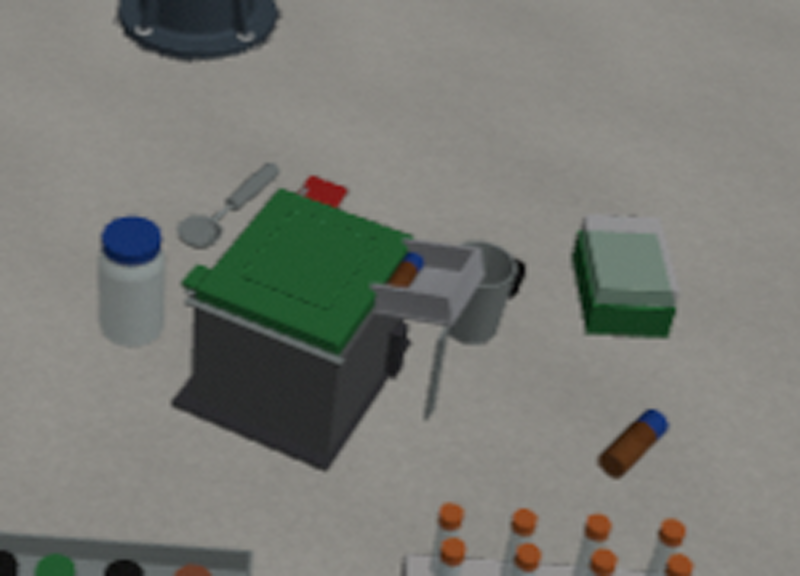

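The vial candidates in the top image are the one at (186,193), on the chute against the lid, and the one at (111,185), loose on the bench and larger. The chute one is meant, as it's smaller and touches the lid, and the enlarged crop confirms this. The red paddle's visible centre is near (218,267), and the rod runs along its right edge.

```bash
cat > h.py <<'E'
import numpy as np,cv2
def w(p,uv,z):
    K=p["camera_matrix"];T=p["world_from_camera"]
    d=np.linalg.inv(K)@[uv[0],uv[1],1]; d=T[:3,:3]@[d[0],-d[1],-d[2]]
    return T[:3,3]+d*(z-T[2,3])/d[2]
E
python3 - <<'E'
from station import *; from h import *
p=get_image("top")
f=lambda c:(c[0]/3.2+80,c[1]/3.2+130)
for n,c,z in[("padTop",(430,405),.087),("padR",(475,425),.087),("padBot",(457,468),.087),("padL",(408,450),.087),
 ("lid_bl",(413,83),.154),("lid_br",(578,150),.154),("lid_fr",(487,333),.154),("lid_fl",(327,263),.154),("base_fr",(510,380),0),("base_fl",(342,308),0),("beaker",(248,330),.088),("bottle",(660,270),.125),("rodtop",(460,440),.09)]:
    print(n,np.round(w(p,f(c),z),3))
hsv=cv2.cvtColor(p["pixels"],cv2.COLOR_RGB2HSV)
m=(((hsv[...,0]<6)|(hsv[...,0]>174))&(hsv[...,1]>170)).astype(np.uint8);m[:,:200]=0;m[:,240:]=0;m[:245]=0
pts=cv2.findNonZero(m);r=cv2.minAreaRect(pts);print(len(pts),r,w(p,r[0],.087))
s=robot.read_state();print(s["eef_rot"],s["clock"])
E
```

```text
padTop [0.492 0.167 0.087]
padR [0.474 0.13  0.087]
padBot [0.438 0.145 0.087]
padL [0.455 0.186 0.087]
lid_bl [0.754 0.172 0.154]
lid_br [0.69  0.035 0.154]
lid_fr [0.539 0.113 0.154]
lid_fl [0.602 0.242 0.154]
base_fr [0.525 0.106 0.   ]
base_fl [0.596 0.256 0.   ]
beaker [0.561 0.321 0.088]
bottle [ 0.592 -0.029  0.125]
rodtop [0.461 0.142 0.09 ]
213 ((217.4000244140625, 266.2000427246094), (15.205260276794434, 15.20526123046875), 26.56505012512207) [0.46569698 0.15933325 0.087     ]
[1.50647384e-05 9.88934822e-01 1.48350657e-01 1.28355439e-05] 0.95
```

```bash
python3 - <<'E'
from station import *; from h import *
from scipy.spatial.transform import Rotation as R
bx=np.array([.899,-.438,0]);by=np.array([.438,.899,0])
c=np.array([.466,.159,0])+.004*by
robot.set_gripper(0.0)
qs=[]
for s in(1,-1):
    M=np.column_stack([s*by,s*bx,[0,0,-1]]);q=R.from_matrix(M).as_quat()[[3,0,1,2]]
    j=kinematics.solve_ik(c+[0,0,.2],q);print(s,j);
    if j is not None: qs.append((abs(np.array(j)-robot.read_state()["joints"]).max(),s,q))
q=min(qs,key=lambda t:t[0])[2];np.save("q.npy",q);np.save("c.npy",c)
robot.goto(c+[0,0,.2],q)
robot.move_l(c+[0,0,.115],v=.1)
s=robot.read_state();print(s["clock"],s["tool_pos"],s["ft_force"])
cv2.imwrite("pics/t1.png",cv2.resize(get_image("top")["pixels"][130:310,80:330,::-1],None,fx=3.2,fy=3.2))
E
```

```text
1 [ 1.08475764e-01  3.99272947e-01  1.78676622e+00 -4.44089210e-16
  9.55553483e-01  5.61837510e-01]
-1 [ 1.08475764e-01  3.99272947e-01  1.78676622e+00 -4.44089210e-16
  9.55553483e-01 -2.57975514e+00]
5.575 [0.46821659 0.16262299 0.11538445] [0.59465013 0.31782365 0.54947655]
```

View pics/t1.png

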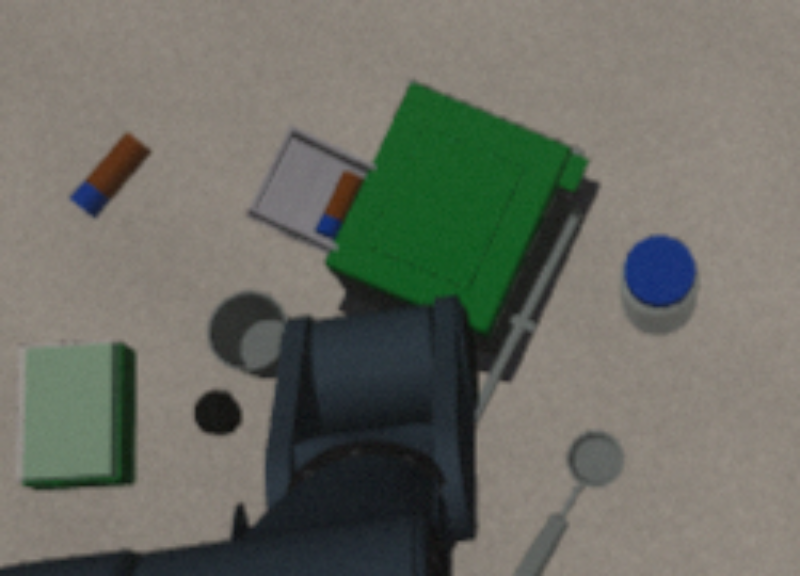

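The hand is above the paddle, hiding it. The wrist's edge at crop (450,300) appears to overlap the lid's front corner, so I'll check whether that is only parallax before I press.

```bash
python3 - <<'E'
from station import *; from h import *
bx=np.array([.899,-.438,0]);by=np.array([.438,.899,0]);c=np.load("c.npy")
p=get_image("top")
for cc in((450,300),(290,320),(460,540)):
  for z in(.2,.3,.4):
    P=w(p,(cc[0]/3.2+80,cc[1]/3.2+130),z);print(cc,z,np.round([(P-c)@bx,(P-c)@by],3))
p=get_image("scene");cv2.imwrite("pics/s1.png",cv2.resize(p["pixels"][60:280,200:480,::-1],None,fx=2.7,fy=2.7))
E
```

```text
(450, 300) 0.2 [0.092 0.017]
(450, 300) 0.3 [ 0.077 -0.001]
(450, 300) 0.4 [ 0.063 -0.02 ]
(290, 320) 0.2 [0.027 0.125]
(290, 320) 0.3 [0.017 0.098]
(290, 320) 0.4 [0.008 0.071]
(460, 540) 0.2 [-0.073 -0.07 ]
(460, 540) 0.3 [-0.075 -0.082]
(460, 540) 0.4 [-0.077 -0.094]
```

View pics/s1.png

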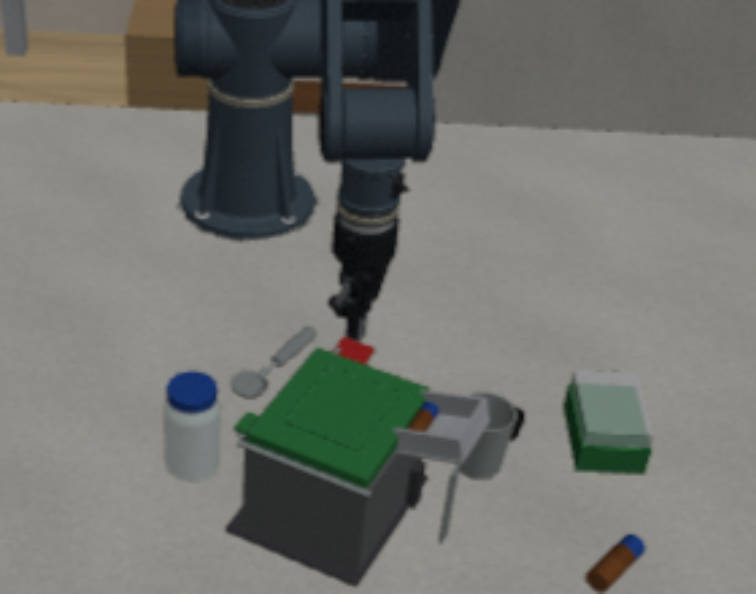

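The wrist is well above the lid (about 0.4 m) and stays in front of it, and the fingertip at (355,325) is right over the red paddle at (355,350). It's clear to press.

```bash
python3 - <<'E'
from station import *; from h import *
c=np.load("c.npy")
def st(t):
    s=robot.read_state();print(t,round(s["clock"],2),np.round(s["tool_pos"],4),np.round(s["ft_force"],1))
st("pre")
r=robot.move_l(c+[0,0,.075],v=.03,f_stop=15);st(r)
r=robot.move_l(c+[0,0,.036],v=.02,f_stop=20);st(r)
cv2.imwrite("pics/s2.png",cv2.resize(get_image("scene")["pixels"][60:280,200:480,::-1],None,fx=2.7,fy=2.7))
robot.pause(1.5);st("hold")
cv2.imwrite("pics/s3.png",cv2.resize(get_image("scene")["pixels"][60:280,200:480,::-1],None,fx=2.7,fy=2.7))
E
```

```text
pre 5.72 [0.4682 0.1627 0.1156] [ 0.6  0.6 -0.3]
False 7.21 [0.4675 0.1625 0.0751] [-2.7 -0.3  4.3]
True 8.58 [0.4688 0.1624 0.046 ] [-2.4 -0.6  9.5]
hold 10.13 [0.4689 0.1623 0.046 ] [-1.5  0.1  9.5]
```

View pics/s3.png

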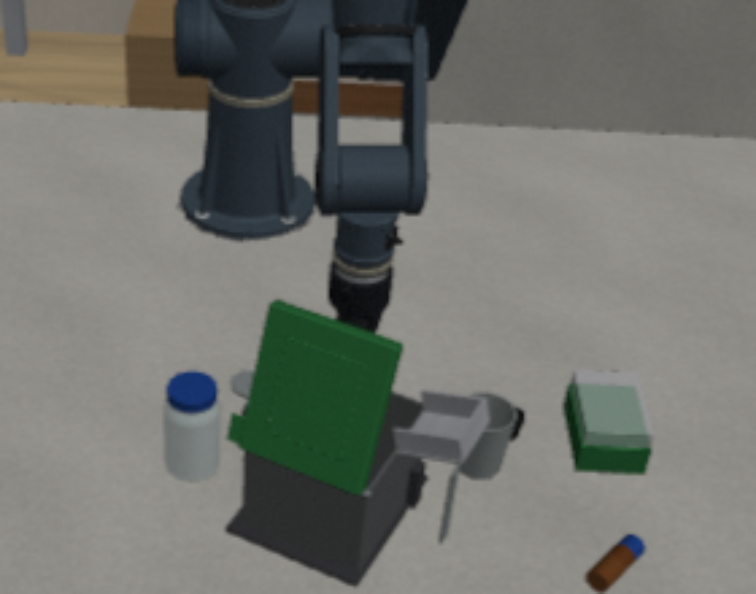

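The lid is wide open, and the chute at (440,435) is empty because the vial has rolled in. I'll give a slightly firmer press to make sure the paddle is on its stop, then ease it up.

```bash
python3 - <<'E'
from station import *; from h import *
c=np.load("c.npy")
def st(t):
    s=robot.read_state();print(t,round(s["clock"],2),np.round(s["tool_pos"],4),np.round(s["ft_force"],1))
r=robot.move_l(c+[0,0,.042],v=.01,f_stop=15);st(r);robot.pause(.5);st("h")
cv2.imwrite("pics/top4.png",cv2.resize(get_image("top")["pixels"][130:310,80:330,::-1],None,fx=3.2,fy=3.2))
robot.move_l(c+[0,0,.1],v=.0105);st("up")
robot.move_l(c+[0,0,.22],v=.1)
robot.goto([.25,-.4,.25],np.load("q.npy"));st("clear")
cv2.imwrite("pics/top5.png",cv2.resize(get_image("top")["pixels"][130:310,80:330,::-1],None,fx=3.2,fy=3.2))
E
```

```text
True 10.43 [0.4689 0.1624 0.046 ] [-0.4 -0.2  8.3]
h 10.93 [0.4688 0.1623 0.046 ] [-1.7  0.1  8.3]
up 16.33 [0.4677 0.1626 0.1   ] [-0.3  0.  -0.6]
clear 19.85 [ 0.2506 -0.3995  0.25  ] [ 0.3  0.8 -0.5]
```

View pics/top4.png

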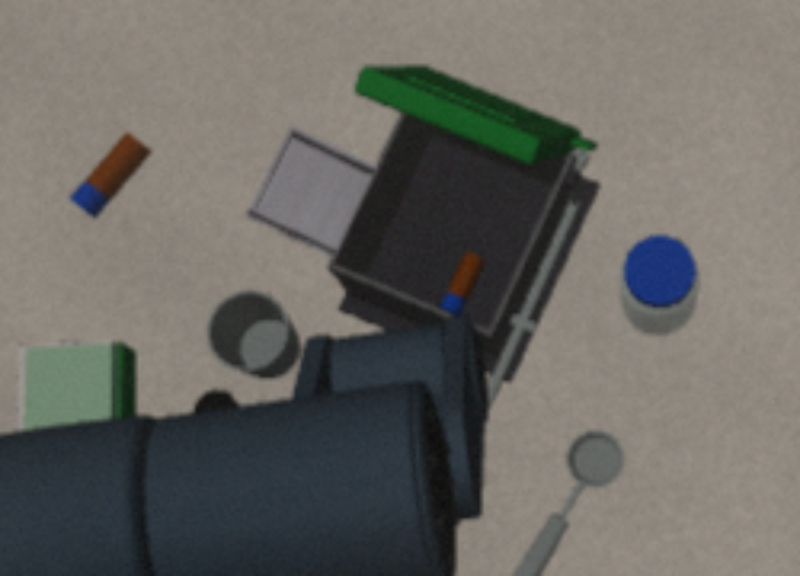

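View pics/top5.png

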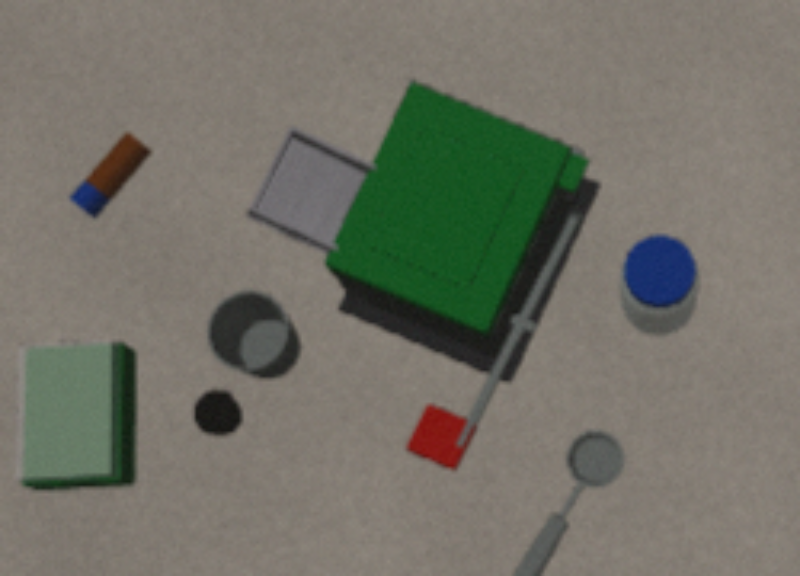

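The first picture shows the vial inside the open bin at (462,282). The second shows the lid fully shut, the paddle back up at (440,437) and everything else where it was.

```bash
python3 -c "
from station import robot
print(robot.job_done())"
```

```text
the job is handed in; nothing more can be done
None
```

The job is handed in: the vial is in the bin, the paddle was eased up over about 5 s and the lid is fully shut, nothing around the bin was moved, and the hand was clear at about 20 s of the 42 s allowed.

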